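# Clear the stone chips from the plate and start the extractor

### The job

Take the orange scraper block and wipe all six loose stone chips off the plate into the dark trough at its open end, without touching the chips with the gripper. Then stand the scraper upright again on the middle of its black pad, and finally press the extractor's green plunger down to its stop and let it come back up. Leave the other things on the bench where they are.

Things in the scene. Friction and masses are not known exactly. Their poses are not given: they have to be found in the camera images.
- station: Fixed aluminium plate with blue lips; origin on the bench, local +x towards the trough. Plate top z = 70 mm, x -110 to 95, y -80 to 80 mm inside the lips (6 mm thick, 8 mm above the plate) on both y sides and the -x end. Its open +x end drops into the dark trough: inside x 95 to 185, y -80 to 80 mm, floor z = 8 mm, outer walls 78 mm high.
- scraper: Orange scraper block with a black foot, standing upright on the pad at the start. Origin at the centre of its underside, z up. Foot 30 (x) x 96 (y) x 24 (z) mm; on it a grip 24 (x) x 44 (y) mm from z = 24 to 68 mm. It scrapes with its long faces (facing +x and -x), which are alike. 0.17 kg.
- pad: Black rubber parking pad fixed to the bench, 85 (x) x 150 (y) x 3 (z) mm, the scraper's place; origin at the centre of its underside.
- extractor: White extractor box with a blue band, fixed, 130 (x) x 110 (y) x 70 (z) mm, origin at the centre of its underside; a grey pipe at its +x side; the plunger stands on its top at local x = -20 mm.
- plunger_top (a point): Centre of the top of the extractor's green mushroom-headed plunger, 38 mm across; 109.5 mm above the bench when up.
- plunger (a joint): Travel of the plunger, m: 0 up, 0.012 fully down at its stop; a spring (3 N rising to about 9 N) returns it.
- chip0: Loose chip of casting stone, yellow, 24 x 18 x 11 mm, origin at its centre; lies on the plate at the start.
- chip1: Loose chip of casting stone, pink, 22 x 19 x 12 mm, origin at its centre; lies on the plate at the start.
- chip2: Loose chip of casting stone, yellow, 25 x 16 x 10 mm, origin at its centre; lies on the plate at the start.
- chip3: Loose chip of casting stone, pink, 21 x 20 x 11 mm, origin at its centre; lies on the plate at the start.
- chip4: Loose chip of casting stone, yellow, 23 x 17 x 12 mm, origin at its centre; lies on the plate at the start.
- chip5: Loose chip of casting stone, pink, 24 x 16 x 11 mm, origin at its centre; lies on the plate at the start.
- jar: Bystander: small amber screw jar with a white lid, 36 mm across, 48 mm tall, beside the station's +y side; origin at its underside.
- spray: Bystander: white bottle with a blue cap, 40 mm across, 115 mm tall; origin at its underside.
- parts_box: Bystander: clear compartment box, 85 x 110 x 28 mm; origin at its underside.
- driver: Bystander: screwdriver lying on the bench, 150 mm long; origin at its underside / on its axis line.
- tape: Bystander: yellow ring-shaped roll, 56 mm across, 18 mm tall, beside the station's -y side; origin at its underside.
- sponge_tray: Bystander: black tray with a yellow sponge, 85 x 110 x 22 mm; origin at its underside.
Not all that is in view belongs to the job. Of the things shaped like the scraper, the orange one is meant. Several things have the shape of the pad; the one meant has the colours described above.

How it is judged:
On the way, in this order (a step that is already met when the one before it is completed fails the run):
1. all six chips lie in the trough, below the plate's surface (x of chip0 in the frame of station between 0.095 and 0.186 m and y of chip0 in the frame of station between -0.081 and 0.081 m and z of chip0 in the frame of station between 0 and 0.07 m and x of chip1 in the frame of station between 0.095 and 0.186 m and y of chip1 in the frame of station between -0.081 and 0.081 m and z of chip1 in the frame of station between 0 and 0.07 m and x of chip2 in the frame of station between 0.095 and 0.186 m and y of chip2 in the frame of station between -0.081 and 0.081 m and z of chip2 in the frame of station between 0 and 0.07 m and x of chip3 in the frame of station between 0.095 and 0.186 m and y of chip3 in the frame of station between -0.081 and 0.081 m and z of chip3 in the frame of station between 0 and 0.07 m and x of chip4 in the frame of station between 0.095 and 0.186 m and y of chip4 in the frame of station between -0.081 and 0.081 m and z of chip4 in the frame of station between 0 and 0.07 m and x of chip5 in the frame of station between 0.095 and 0.186 m and y of chip5 in the frame of station between -0.081 and 0.081 m and z of chip5 in the frame of station between 0 and 0.07 m), for 0.2 s.
2. the scraper stands upright and let go on the middle of its pad (horizontal distance between scraper and pad below 0.035 m and angle between scraper's own z axis and vertical below 0.12 rad and z of scraper in the frame of pad below 0.008 m and linear speed of scraper below 0.03 m/s and contact force between the fingers and scraper below 0.1 N), for 0.2 s.
3. the plunger is pressed down to its stop (at least 10.5 of 12 mm) (value of joint plunger above 0.0105 m), for 0.05 s.
At the end, for the whole second after the job is handed in: All six chips at rest in the trough, their centres between its walls and below the plate's surface; the scraper upright (within 0.12 rad) and still on its pad, its centre within 35 mm of the pad's centre; the plunger back up (within 3 mm) (all of step 1 and horizontal distance between scraper and pad below 0.035 m and angle between scraper's own z axis and vertical below 0.12 rad and z of scraper in the frame of pad below 0.008 m and linear speed of each of scraper, chip0, chip1, chip2, chip3, chip4, chip5 below 0.03 m/s and value of joint plunger below 0.003 m); the robot touches nothing.
It fails at once if the gripper or arm touches a chip (contact force between any of the fingers, the arm and chip0 above 0.3 N or contact force between any of the fingers, the arm and chip1 above 0.3 N or contact force between any of the fingers, the arm and chip2 above 0.3 N or contact force between any of the fingers, the arm and chip3 above 0.3 N or contact force between any of the fingers, the arm and chip4 above 0.3 N or contact force between any of the fingers, the arm and chip5 above 0.3 N).
It fails at once if a bystander is shifted by more than 25 mm or tipped over (distance of any of jar, spray, parts_box, driver, tape, sponge_tray from where it was at the start of the episode above 0.025 m or angle between any of jar, spray, parts_box, tape, sponge_tray's own z axis and vertical above 0.5 rad).
It also fails if it takes over 64 s, if anything falls off the work surface, if the arm or the gripper's body presses on something with over 40 N, if the wrist force passes 120 N, or if a joint passes its speed limit or range.

### The arm

A 6-joint arm with a two-finger parallel gripper is mounted at the origin on the work surface. World frame = base frame: x ahead of the robot, y to its left, z up, the work surface at z = 0. Lengths are in m, angles in rad, forces in N, time in s.
With the tool pointing down it reaches from about 0.375 to 0.9 m from the base axis. Payload 3.1 kg.
Tool frame: the origin (TCP) lies midway between the tips of the shut fingers; the grasp point (between the pads) lies 19 mm behind it; z points along the fingers, y is the line along which they close (so a half turn about z gives the same grasp; the last joint's range is limited). The gripper opens to 87 mm and grips with 3 to 60 N. Pads are 19 mm wide; open, the fingers measure 117 mm over their backs; the gripper's body (75 mm by 190 mm) begins 51 mm behind the grasp point.
Start: joints at [-1.385, 0.527, 1.433, -0, 1.181, -0.178], TCP at [0.223, -0.584, 0.223] pointing down, gripper open.
Joint ranges: [-3.08, 3.08], [-0.75, 2.2], [0.22, 2.44], [-1.43, 4.57], [0, 2.65], [-2.85, 2.85]. Speed limits (rad/s): [2.79, 2.79, 3.14, 3.14, 3.14, 3.14].

### API

Orientations are given as a unit quaternion [x, y, z, w].
In Python, from rig import robot gives the robot as it stands.
- The arm moves only by the shell command python3 -m jog 'ROWS' [FORCE]. ROWS is a JSON object of lists of equal length, an entry for each row: "dp": the shift along the tool's x, y, z in mm, a list of three; "delta_rot": the turn, a rotation vector about the tool's x, y, z in rad, a list of three; "gripper": the opening, from -1 (shut) to 1 (fully open). A call has 1 to 12 rows; each row is the pose to reach, as a shift and turn from the pose commanded when the call began, along the tool's axes at that moment; what a row does not reach only later rows make up. A row lasts 1/10 s, in which the tool goes at most 50 mm and 8.59 degrees, less where a joint would pass 70% of its speed; a pose out of reach is approached as far as the arm can. A call with a gripper value outside its range is refused whole. The fingers move at their own pace and stop on an object; FORCE is the grip in N (left out, the last holds). Time passes only in rows, so rows that repeat a pose let the fingers close. It gives the time, the measured TCP pose, the force, the opening and the grip force at its end, in the units of the state.
- robot.get_obs(): the state, without advancing time (a new reading comes with each control period).
- robot.camera(name): name is "scene" or "top" or "wrist"; returns the picture (400x640x3 uint8, red, green, blue); there is no depth.
- robot.camera_model(name): a dict with "fx", "fy", "cx", "cy" (pixels), "k1" (the pictures are not rectified: a ray, as slopes to the right and down, at radius r is drawn at 1 + k1 r^2 times it, then the intrinsics apply), "xyz" and "orientation" of the camera in the world; the wrist camera has in their place "T_tool_cam" (4x4, takes a point from camera to tool coordinates, whose origin is the TCP and whose axes are the flange's). Camera axes: x right, y down, z forward; pixel columns grow to the right and rows downward; lengths in m; the calibration is good to about 2 mm. A picture is of the moment at which its call begins: read the wrist's pose just before it. camera_model takes no time and is no camera call.
- robot.hand_in(): hands the job in; it is judged then, once.
Trained networks look in the newest picture that a camera, given by its name, has taken for a name from the list of things; names that differ only in an ending like _2 or _b are one class to them, and where a whole thing is asked for, a point or a joint stands for the part that bears it (a point fixed in the world has none). Each returns a list of dicts, best first, with "score" (0 to 1); they miss things now and then, are a little off and sometimes report something else, mostly with a low value. They report only what shows in the picture. A call takes as long as a camera call. They do not tell look-alikes from the thing itself.
- robot.search_frame(name, camera): "rect" ([left, top, right, bottom] in pixels, round what is visible of it).
The state is a dict: "time": time; "q": joint angles; "joint_velocities": joint speeds; "joint_torque": joint torques, N m; "position": TCP position; "tool_rot": TCP orientation; "ft_force": force on the tool from outside, world axes, zero at the start; "moment": the same for the moment, N m; "grip_width": finger opening in m; "grip_force": force on a finger pad.
Only numpy, scipy, OpenCV 4.12 (cv2) and the standard library are available. Lean on these libraries where they do the work, as an engineer would, in place of code of your own. Each camera call takes 0.05 s, during which the arm holds its last target. There are 200 camera calls.

## Working session

There is one attempt and no reset: what is moved stays moved. The work goes in short steps, Python scripts to look and compute and a shell command to move; the robot and the scene stay as the last step left them, time stands still between calls to the robot, and variables do not carry over. Pictures are saved under pics/ and viewed, at most 10 in all, crops included, and the job is handed in when it is done.

```bash
mkdir -p pics; ls; python3 - <<'E'
from rig import robot
import cv2,json
for c in ("scene","top"):
    im=robot.camera(c); cv2.imwrite(f"pics/{c}0.png",im[:,:,::-1]); print(c,robot.camera_model(c))
    for n in ("station","scraper","pad","extractor","plunger_top","jar","tape","chip0","chip1"):
        print(n,[(round(d["score"],2),[round(v) for v in d["rect"]]) for d in robot.search_frame(n,c)])
o=robot.get_obs();print(o)
E
```

```text
pics
scene {'fx': 379.9291286559825, 'fy': 379.9291286559825, 'cx': 319.67192993701957, 'cy': 204.08540266102543, 'k1': 0.025511472260605045, 'xyz': array([1.22061651, 0.50630768, 0.82444611]), 'orientation': array([ 0.35940263,  0.81711362, -0.41565254, -0.17432169])}
station [(0.78, [299, 215, 412, 315])]
scraper [(0.56, [306, 171, 324, 193]), (0.54, [276, 187, 290, 216]), (0.45, [345, 233, 350, 238])]
pad [(0.93, [265, 236, 293, 274]), (0.73, [213, 169, 236, 189]), (0.72, [271, 197, 300, 222])]
extractor [(0.67, [476, 269, 492, 282])]
plunger_top [(0.61, [347, 233, 353, 238]), (0.43, [336, 243, 346, 255])]
jar [(0.45, [400, 262, 416, 279])]
tape []
chip0 [(0.64, [372, 251, 382, 261]), (0.5, [381, 242, 387, 250]), (0.46, [338, 242, 346, 256]), (0.44, [358, 230, 364, 235])]
chip1 [(0.64, [372, 251, 382, 261]), (0.5, [381, 242, 387, 250]), (0.46, [338, 242, 346, 256]), (0.44, [358, 230, 364, 235])]
top {'fx': 487.8199041827265, 'fy': 487.8199041827265, 'cx': 321.5946108271293, 'cy': 192.64755919834028, 'k1': -0.13883405767696516, 'xyz': array([ 0.27239894, -0.13407901,  1.5228197 ]),
[... 843 characters left out ...]
e': 1.0, 'q': array([-1.38449009e+00,  5.27456143e-01,  1.43271747e+00, -5.77652586e-06,
        1.18137853e+00, -1.78529866e-01]), 'joint_velocities': array([ 0.00016376, -0.00058632,  0.00078299,  0.00063933,  0.00020562,
        0.00026417]), 'joint_torque': array([ 5.59835280e-04, -4.40015852e+01, -1.76991248e+01,  6.34193583e-02,
        5.04662795e-02, -2.87034788e-05]), 'position': array([ 0.22300165, -0.58383676,  0.2225698 ]), 'tool_rot': array([ 9.83407715e-01,  1.81409110e-01, -2.59327001e-06,  2.02643139e-05]), 'ft_force': array([ 0.62857686,  0.21619901, -0.16014681]), 'moment': array([ 0.02295054,  0.0381394 , -0.02914046]), 'grip_force': 0.0, 'grip_width': 0.08701229770486703}
```

```bash
python3 - <<'E'
import cv2
a=cv2.imread("pics/top0.png")[100:260,120:420]
cv2.imwrite("pics/topc.png",cv2.resize(a,None,fx=2.66,fy=2.66,interpolation=cv2.INTER_CUBIC))
a=cv2.imread("pics/scene0.png")[140:340,200:500]
cv2.imwrite("pics/scc.png",cv2.resize(a,None,fx=2.66,fy=2.66,interpolation=cv2.INTER_CUBIC))
E
```

```text
(no output)
```

View pics/topc.png

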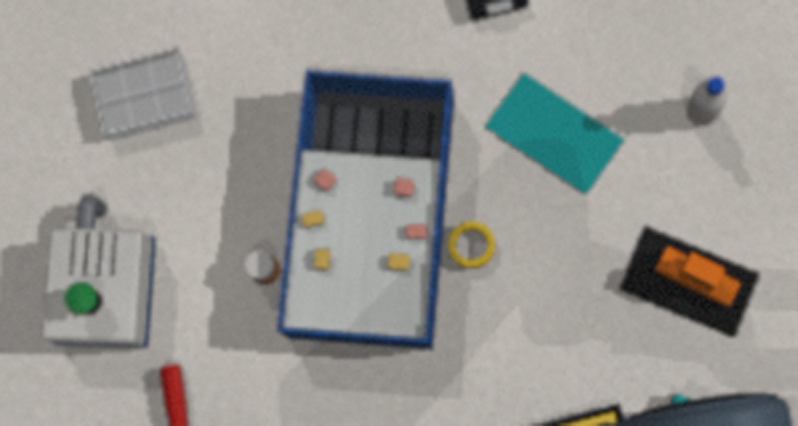

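View pics/scc.png

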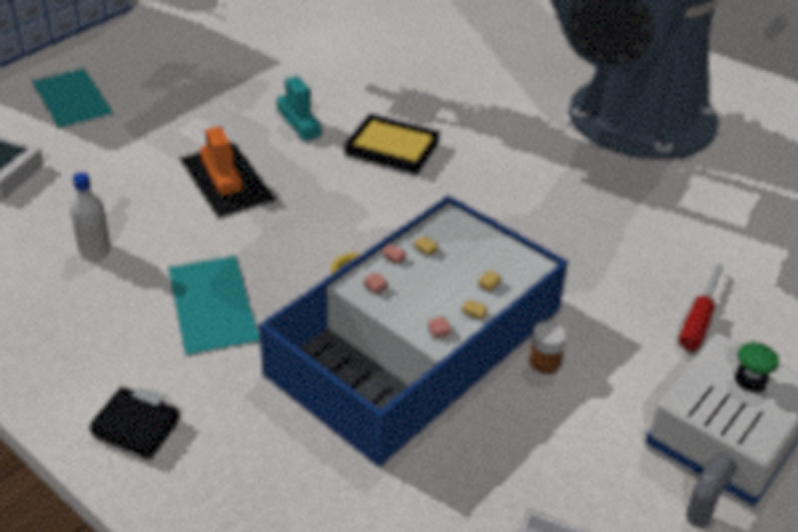

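The top view shows the station upright in the picture, trough at top (crop 305-452, 72-345). Three chips lie in each of two columns. The orange scraper is on its black pad at the right (crop 690,280), and the green plunger is at crop (82,298). The scene view confirms that the teal scraper and teal pads are decoys.

```bash
cat > h.py <<'E'
from rig import robot
import numpy as np, cv2
from scipy.spatial.transform import Rotation as R
from scipy.optimize import least_squares
def cam(name,obs=None):
    m=robot.camera_model(name); K=np.array([[m["fx"],0,m["cx"]],[0,m["fy"],m["cy"]],[0,0,1.]]);D=np.array([m["k1"],0,0,0.])
    if name=="wrist":
        T=np.eye(4);T[:3,:3]=R.from_quat(obs["tool_rot"]).as_matrix();T[:3,3]=obs["position"];T=T@m["T_tool_cam"];Rm,t=T[:3,:3],T[:3,3]
    else: Rm,t=R.from_quat(m["orientation"]).as_matrix(),np.array(m["xyz"])
    return K,D,Rm,t
def px2w(c,uv,z):
    K,D,Rm,t=c; n=cv2.undistortPoints(np.array(uv,float).reshape(-1,1,2),K,D)[:,0]
    d=np.c_[n,np.ones(len(n))]@Rm.T; z=np.broadcast_to(z,len(n))
    return t+d*((z-t[2])/d[:,2])[:,None]
def w2px(c,P):
    K,D,Rm,t=c; return cv2.projectPoints(np.asarray(P,float).reshape(-1,3),cv2.Rodrigues(Rm.T)[0],-Rm.T@t,K,D)[0][:,0]
def fit(local,meas,g):
    "rigid fit x,y,yaw"
    f=lambda p:((np.array(local)@np.array([[np.cos(p[2]),np.sin(p[2])],[-np.sin(p[2]),np.cos(p[2])]])+p[:2])-np.array(meas)[:,:2]).ravel()
    s=least_squares(f,g); return s.x,np.abs(s.fun).reshape(-1,2).max()
def mask_centroid(im,lo,hi,roi):
    hsv=cv2.cvtColor(im,cv2.COLOR_RGB2HSV);m=cv2.inRange(hsv,lo,hi);k=np.zeros_like(m);l,t,r,b=roi;k[t:b,l:r]=m[t:b,l:r]
    return k
E
python3 - <<'E'
from h import *
np.set_printoptions(precision=4,suppress=True)
c=cam("top"); q=lambda L:np.array(L)/2.66+[120,100]-.5
st=px2w(c,q([(308,72),(452,82),(431,345),(282,333)]),.078)
print("station",*fit([(191,86),(191,-86),(-116,-86),(-116,86)]*np.array(.001),st,[.5,0,0]))
pd=px2w(c,q([(647,228),(757,273),(737,333),(623,288)]),.003)
p=fit([(42,75),(42,-75),(-42,-75),(-42,75)]*np.array(.001),pd,[.4,-.4,-.4]);print("pad",*p)
print("plunger",px2w(c,q([(82,298)]),.1075))
print("grip top",px2w(c,q([(706,272)]),.068))
print("ext top corners",px2w(c,q([(52,229),(154,236),(147,343),(45,338)]),.07))
print("chips",px2w(c,q([(324,180),(313,219),(321,259),(403,188),(417,231),(399,262)]),.08))
s=fit([(191,86),(191,-86),(-116,-86),(-116,86)]*np.array(.001),st,[.5,0,0])[0]
ch=px2w(c,q([(324,180),(313,219),(321,259),(403,188),(417,231),(399,262)]),.08)[:,:2]-s[:2]
print(ch@np.array([[np.cos(s[2]),-np.sin(s[2])],[np.sin(s[2]),np.cos(s[2])]]))
E
```

```text
station [ 0.5328  0.0335 -0.0378] 0.002513389420654044
pad [ 0.5076 -0.3472 -0.3517] 0.005566155408160467
plunger [[0.4495 0.3428 0.1075]]
grip top [[ 0.5077 -0.3551  0.068 ]]
ext top corners [[0.5329 0.3982 0.07  ]
 [0.5286 0.2773 0.07  ]
 [0.4056 0.2759 0.07  ]
 [0.4068 0.395  0.07  ]]
chips [[ 0.5979  0.0837  0.08  ]
 [ 0.5522  0.0936  0.08  ]
 [ 0.5066  0.0818  0.08  ]
 [ 0.5915 -0.0069  0.08  ]
 [ 0.5422 -0.0251  0.08  ]
 [ 0.5061 -0.0064  0.08  ]]
[[ 0.0631  0.0526]
 [ 0.0171  0.0608]
 [-0.028   0.0473]
 [ 0.0601 -0.0382]
 [ 0.0116 -0.0582]
 [-0.0252 -0.0409]]
```

```bash
python3 -m jog '{"dp":[[349,-117,0],[349,-117,0],[349,-117,0],[349,-117,0],[349,-117,0],[349,-117,0],[349,-117,0],[349,-117,0],[349,-117,0],[349,-117,0]],"delta_rot":[[0,0,0.717],[0,0,0.717],[0,0,0.717],[0,0,0.717],[0,0,0.717],[0,0,0.717],[0,0,0.717],[0,0,0.717],[0,0,0.717],[0,0,0.717]],"gripper":[1,1,1,1,1,1,1,1,1,1]}'
python3 - <<'E'
from h import *
o=robot.get_obs();im=robot.camera("wrist");cv2.imwrite("pics/w1.png",im[:,:,::-1])
np.savez("w1.npz",p=o["position"],r=o["tool_rot"]);print(o["time"],o["position"],R.from_quat(o["tool_rot"]).as_matrix()[:,0])
E
```

```text
time: 2.0
position: [0.5074, -0.3497, 0.2225]
tool_rot: [0.985, -0.174, -0.0, 0.0]
ft_force: [-0.6, -1.1, -0.6]
grip_width: 0.0869
grip_force: 0.0
2.0 [ 0.50742808 -0.34969351  0.22246487] [ 9.39224164e-01 -3.43304225e-01 -4.22011215e-04]
```

View pics/w1.png

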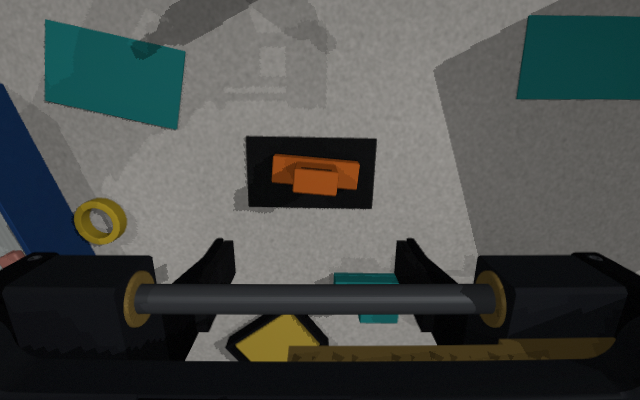

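The wrist view shows the pad at (247,136)-(376,209) and the orange grip top at about (293-339, 166-195), turned slightly relative to the pad.

```bash
python3 - <<'E'
from h import *
np.set_printoptions(precision=4,suppress=True)
d=np.load("w1.npz");o=dict(position=d["p"],tool_rot=d["r"]);c=cam("wrist",o);im=cv2.imread("pics/w1.png")
A=lambda m:max(cv2.findContours(m,0,2)[0],key=cv2.contourArea)
V=cv2.cvtColor(im,cv2.COLOR_BGR2HSV)
m=np.zeros(V.shape[:2],np.uint8);m[130:215,240:385]=(cv2.inRange(V,(0,0,0),(180,255,45))|cv2.inRange(V,(3,150,60),(20,255,255)))[130:215,240:385]
m=cv2.morphologyEx(m,cv2.MORPH_OPEN,np.ones((3,3)))
pc=cv2.boxPoints(cv2.minAreaRect(A(m)));W=px2w(c,pc,.003);print("pad",pc,W.mean(0),[np.linalg.norm(W[i]-W[i-1]) for i in range(2)],[np.degrees(np.arctan2(*(W[i]-W[i-1])[1::-1])) for i in range(2)])
clk=px2w(c,[(247,136),(376,139),(372,209),(248,206)],.003);print(clk.mean(0)[:2],np.diff(clk,axis=0))
g=px2w(c,[(296,167),(339,171),(337,195),(293,191)],.068)
print("grip",g.mean(0),*fit(np.array([(12,22),(12,-22),(-12,-22),(-12,22)])*.001,g,[.5,-.35,-.4]))
cr=im[135:212,235:385];cv2.imwrite("pics/w1c.png",cv2.resize(cr,None,fx=5,fy=5,interpolation=2))
E
```

```text
pad [[244.9507 206.2568]
 [246.0126 136.1669]
 [375.2102 138.1244]
 [374.1483 208.2144]] [ 0.508  -0.3441  0.003 ] [np.float64(0.15647083866065656), np.float64(0.0839388736852916)] [np.float64(69.01105629990468), np.float64(-24.391192480325497)]
[ 0.5074 -0.3448] [[-0.0536 -0.1367  0.    ]
 [-0.0788  0.0292  0.    ]
 [ 0.0551  0.1397  0.    ]]
grip [ 0.5114 -0.3527  0.068 ] [ 0.5114 -0.3527 -0.4458] 0.0010521014597700273
```

View pics/w1c.png

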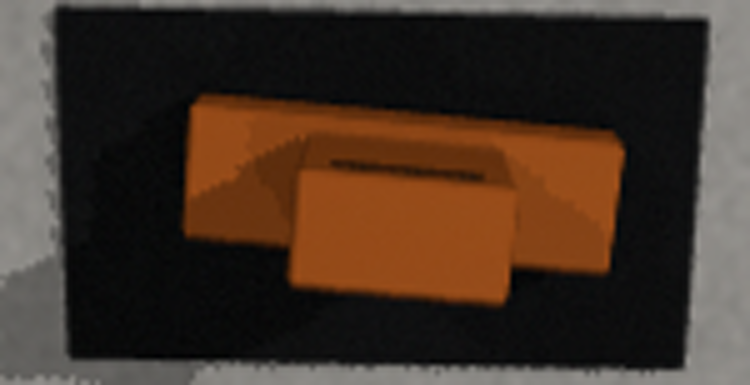

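```bash
python3 -m jog '{"dp":[[4,2,50],[4,2,100],[4,2,150],[4,2,189],[4,2,189],[4,2,189],[4,2,189],[4,2,189],[4,2,189],[4,2,189],[4,2,189]],"delta_rot":[[0,0,0.094],[0,0,0.094],[0,0,0.094],[0,0,0.094],[0,0,0.094],[0,0,0.094],[0,0,0.094],[0,0,0.094],[0,0,0.094],[0,0,0.094],[0,0,0.094]],"gripper":[1,1,1,1,1,-1,-1,-1,-1,-1,-1]}' 40
```

```text
time: 3.15
position: [0.5105, -0.3533, 0.034]
tool_rot: [0.975, -0.221, 0.0, 0.0]
ft_force: [0.1, 1.5, 1.3]
grip_width: 0.0466
grip_force: 0.8
```

```bash
python3 -m jog '{"dp":[[0,0,0],[0,0,0],[0,0,0],[0,0,-50],[0,0,-100],[0,0,-150],[0,0,-190],[0,0,-190],[0,0,-190]],"delta_rot":[[0,0,0],[0,0,0],[0,0,0],[0,0,0],[0,0,0],[0,0,0],[0,0,0],[0,0,0],[0,0,0]],"gripper":[-1,-1,-1,-1,-1,-1,-1,-1,-1]}' 40
python3 - <<'E'
from h import *
o=robot.get_obs();im=robot.camera("wrist");cv2.imwrite("pics/w2.png",im[:,:,::-1])
np.savez("w2.npz",p=o["position"],r=o["tool_rot"]);print(o["position"],R.from_quat(o["tool_rot"]).as_matrix()[:,0])
E
```

```text
time: 4.05
position: [0.5101, -0.3534, 0.2238]
tool_rot: [0.975, -0.221, 0.0, 0.0]
ft_force: [-0.5, 0.5, -3.3]
grip_width: 0.044
grip_force: 40.0
[ 0.51007373 -0.3533655   0.22376001] [ 9.02168486e-01 -4.31383497e-01  5.49058842e-04]
```

View pics/w2.png

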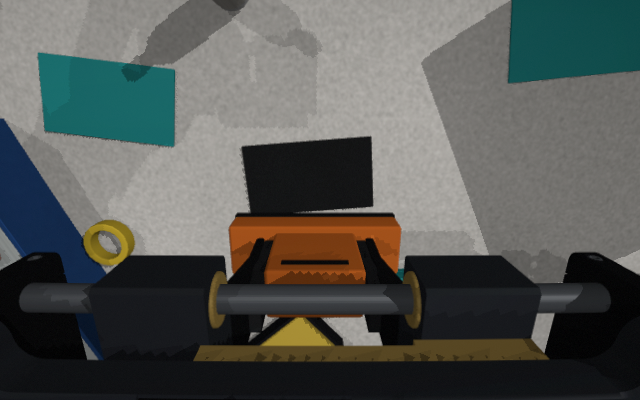

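The scraper is held square (44 mm opening, 40 N), with its foot visible at (230-400, 215-285). Next I look at the station from close by.

```bash
python3 -m jog '{"dp":[[-28,-39,-40],[-228,-315,-40],[-228,-315,-40],[-228,-315,-40],[-228,-315,-40],[-228,-315,-40],[-228,-315,-40],[-228,-315,-40],[-228,-315,-40],[-228,-315,-40],[-228,-315,-40],[-228,-315,-40]],"delta_rot":[[0,0,0],[0,0,-0.407],[0,0,-0.407],[0,0,-0.407],[0,0,-0.407],[0,0,-0.407],[0,0,-0.407],[0,0,-0.407],[0,0,-0.407],[0,0,-0.407],[0,0,-0.407],[0,0,-0.407]],"gripper":[-1,-1,-1,-1,-1,-1,-1,-1,-1,-1,-1,-1]}' 40
python3 - <<'E'
from h import *
o=robot.get_obs();im=robot.camera("wrist");cv2.imwrite("pics/w3.png",im[:,:,::-1])
np.savez("w3.npz",p=o["position"],r=o["tool_rot"]);print(o["position"],R.from_quat(o["tool_rot"]).as_matrix()[:,0])
E
```

```text
time: 5.3
position: [0.4408, 0.028, 0.2628]
tool_rot: [1.0, -0.021, -0.001, 0.0]
ft_force: [0.4, 0.3, -1.8]
grip_width: 0.0436
grip_force: 40.0
[0.44080525 0.02796815 0.26280646] [ 0.99914412 -0.04134036 -0.00141578]
```

View pics/w3.png

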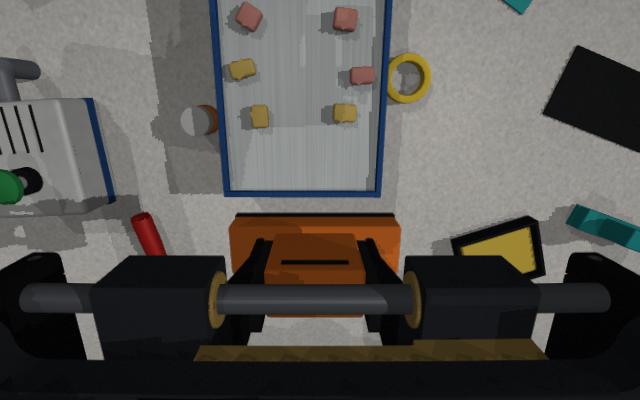

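The station end lip runs (224,196)-(381,196), its side lips reach the top of the image at columns 211 and 391, and all six chips are visible.

```bash
python3 - <<'E'
from h import *
np.set_printoptions(precision=4,suppress=True)
d=np.load("w3.npz");c=cam("wrist",dict(position=d["p"],tool_rot=d["r"]))
L=px2w(c,[(224,196),(211,2)],.078);Rr=px2w(c,[(381,196),(391.5,2)],.078)
print(L,Rr,np.linalg.norm(L[0]-Rr[0]),np.linalg.norm(L[1]-Rr[1]))
yaw=np.mean([np.arctan2(*(e[1]-e[0])[1::-1]) for e in(L,Rr)]);u=np.array([np.cos(yaw),np.sin(yaw)]);v=np.array([-u[1],u[0]])
o=(L[0]+Rr[0])[:2]/2+.116*u
print("station",o,yaw,"end edge yaw",np.arctan2(*(L[0]-Rr[0])[1::-1])-np.pi/2)
ch=px2w(c,[(249,17),(242,69),(260,116),(345,19),(362,75),(345,113)],.078)[:,:2]-o
print(np.c_[ch@u,ch@v])
tx=R.from_quat(d["r"]).as_matrix()
for y in(.028,-.028):
  for x in(-.066,.100):
    w=o+x*u+y*v; e=np.r_[w,0]-d["p"]*[1,1,0]; print(x,y,w,"tool mm",(tx.T@e*1000)[:2])
print("drot",-(yaw-np.arctan2(tx[1,0],tx[0,0])))
E
```

```text
[[0.4257 0.1278 0.078 ]
 [0.6137 0.1177 0.078 ]] [[ 0.4187 -0.0432  0.078 ]
 [ 0.6065 -0.0502  0.078 ]] 0.17112405951797074 0.16813487153836829
station [0.5381 0.037 ] -0.04538313991468676 end edge yaw -0.04128328940581505
[[ 0.0591  0.0492]
 [ 0.0131  0.0583]
 [-0.0316  0.0425]
 [ 0.0576 -0.0412]
 [ 0.008  -0.0593]
 [-0.0284 -0.0437]]
-0.066 0.028 [0.4734 0.068 ] tool mm [ 30.9259 -41.3234]
0.1 0.028 [0.6392 0.0604] tool mm [196.9244 -40.6542]
-0.066 -0.028 [0.4709 0.012 ] tool mm [30.7002 14.6762]
0.1 -0.028 [0.6367 0.0045] tool mm [196.6986  15.3453]
drot 0.004030951701496366
```

```bash
python3 -m jog '{"dp":[[27,-39,0],[27,-39,50],[27,-39,100],[27,-39,145],[27,-39,145],[27,-39,145]],"delta_rot":[[0,0,0.002],[0,0,0.002],[0,0,0.002],[0,0,0.002],[0,0,0.002],[0,0,0.002]],"gripper":[-1,-1,-1,-1,-1,-1]}' 40
python3 - <<'E'
from h import *
o=robot.get_obs();im=robot.camera("wrist");cv2.imwrite("pics/w4.png",im[:,:,::-1])
np.savez("w4.npz",p=o["position"],r=o["tool_rot"]);print(o["position"],R.from_quat(o["tool_rot"]).as_matrix()[:,0])
E
```

```text
time: 5.95
position: [0.4694, 0.0663, 0.1183]
tool_rot: [1.0, -0.021, -0.001, -0.0]
ft_force: [0.4, 0.7, -1.1]
grip_width: 0.0439
grip_force: 40.0
[0.4694012  0.06627328 0.1183236 ] [ 0.99907776 -0.04290091 -0.00177081]
```

View pics/w4.png

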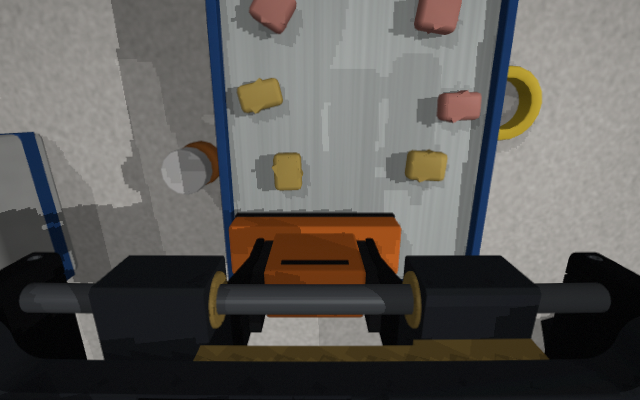

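The foot's front edge is at (235-395, 215). The left lip's inner edge is near column 231 there, and the right one near 473, so the foot sits close to the left lip.

```bash
python3 - <<'E'
from h import *
np.set_printoptions(precision=4,suppress=True)
im=cv2.imread("pics/w4.png");V=cv2.cvtColor(im,cv2.COLOR_BGR2HSV);m=cv2.inRange(V,(105,130,40),(130,255,255))
d=np.load("w4.npz");c=cam("wrist",dict(position=d["p"],tool_rot=d["r"]));tx=R.from_quat(d["r"]).as_matrix()
for r in(10,60,110,160,200):
    x=np.where(m[r])[0];x=x[x>180];l=x[x<300];rr=x[x>420]
    px=[(l.min(),r),(l.max()+1,r),(rr.min(),r),(rr.max()+1,r)]
    W=px2w(c,px,.078)-d["p"];print(r,[p[0] for p in px],(W@tx*1000)[:,:2].round(1).tolist())
# foot bottom front edge in tool frame at 31 mm below TCP
F=px2w(c,[(236,214),(394,214)],d["p"][2]-.031+.012)-d["p"];print((F@tx*1000).round(1))
E
```

```text
10 [np.int64(206), np.int64(220), np.int64(501), np.int64(517)] [[128.3, -59.5], [128.2, -51.8], [128.7, 102.0], [128.9, 110.9]]
60 [np.int64(210), np.int64(223), np.int64(494), np.int64(509)] [[102.8, -59.5], [102.7, -52.1], [103.1, 101.8], [103.2, 110.5]]
110 [np.int64(215), np.int64(226), np.int64(487), np.int64(502)] [[75.3, -58.9], [75.3, -52.4], [75.6, 101.8], [75.6, 110.8]]
160 [np.int64(219), np.int64(230), np.int64(480), np.int64(494)] [[45.6, -59.0], [45.6, -52.2], [45.7, 101.8], [45.7, 110.6]]
200 [np.int64(222), np.int64(233), np.int64(474), np.int64(487)] [[19.9, -59.3], [19.9, -52.2], [19.9, 101.7], [19.9, 110.1]]
[[ 17.9 -45.6  19. ]
 [ 17.9  45.6  19. ]]
```

```bash
python3 -m jog '{"dp":[[0,0,8],[0,0,16],[0,0,16],[0,0,16]],"delta_rot":[[0,0,0],[0,0,0],[0,0,0],[0,0,0]],"gripper":[-1,-1,-1,-1]}' 40
```

```text
time: 6.4
position: [0.4693, 0.0672, 0.1032]
tool_rot: [1.0, -0.021, 0.001, 0.0]
ft_force: [0.8, -0.7, -1.5]
grip_width: 0.0437
grip_force: 40.0
```

```bash
python3 -m jog '{"dp":[[10,0,1],[25,0,1],[40,0,1],[55,0,1],[70,0,1],[85,0,1],[100,0,1],[115,0,1],[130,0,1],[145,0,1],[160,0,1],[170,0,1]],"delta_rot":[[0,0,0],[0,0,0],[0,0,0],[0,0,0],[0,0,0],[0,0,0],[0,0,0],[0,0,0],[0,0,0],[0,0,0],[0,0,0],[0,0,0]],"gripper":[-1,-1,-1,-1,-1,-1,-1,-1,-1,-1,-1,-1]}' 40
python3 -m jog '{"dp":[[8,0,0],[12,0,0],[12,0,0],[12,0,0]],"delta_rot":[[0,0,0],[0,0,0],[0,0,0],[0,0,0]],"gripper":[-1,-1,-1,-1]}' 40
```

```text
time: 7.6
position: [0.6409, 0.0601, 0.1017]
tool_rot: [1.0, -0.021, 0.001, 0.0]
ft_force: [-0.2, -0.2, -2.0]
grip_width: 0.0438
grip_force: 40.0
time: 8.0
position: [0.6502, 0.0598, 0.1014]
tool_rot: [1.0, -0.021, -0.001, -0.0]
ft_force: [0.7, 0.7, -2.6]
grip_width: 0.0434
grip_force: 40.0
```

```bash
python3 -m jog '{"dp":[[0,0,-40],[-45,15,-60],[-90,30,-60],[-135,45,-60],[-181,52,-60],[-181,52,-60],[-181,52,-60],[-181,52,-20],[-181,52,-15],[-181,52,-15]],"delta_rot":[[0,0,0],[0,0,0],[0,0,0],[0,0,0],[0,0,0],[0,0,0],[0,0,0],[0,0,0],[0,0,0],[0,0,0]],"gripper":[-1,-1,-1,-1,-1,-1,-1,-1,-1,-1]}' 40
python3 - <<'E'
from h import *
o=robot.get_obs();im=robot.camera("wrist");cv2.imwrite("pics/w5.png",im[:,:,::-1])
np.savez("w5.npz",p=o["position"],r=o["tool_rot"]);print(o["position"],R.from_quat(o["tool_rot"]).as_matrix()[:,0])
E
```

```text
time: 9.0
position: [0.4682, 0.0153, 0.1159]
tool_rot: [1.0, -0.02, -0.001, -0.0]
ft_force: [0.1, 0.2, -2.5]
grip_width: 0.0434
grip_force: 40.0
[0.46817691 0.01533295 0.11585344] [ 0.99915983 -0.04092246 -0.00223454]
```

View pics/w5.png

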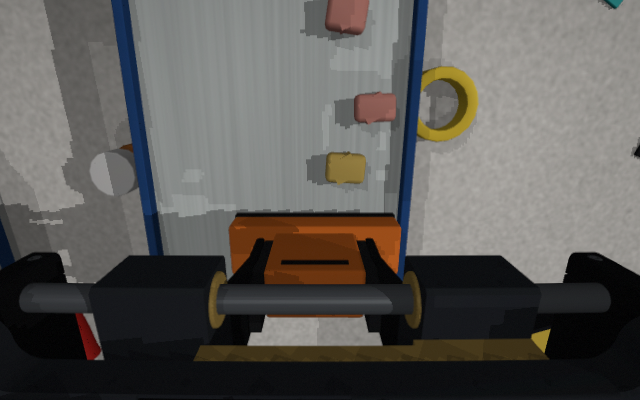

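The left half is clear. On the right, the foot edge (394) lies inside the lip (about 400), with three chips ahead of it at (325-395, 0-185).

```bash
python3 -m jog '{"dp":[[0,0,7],[0,0,14],[0,0,14],[0,0,14]],"delta_rot":[[0,0,0],[0,0,0],[0,0,0],[0,0,0]],"gripper":[-1,-1,-1,-1]}' 40
python3 -m jog '{"dp":[[10,0,0],[25,0,0],[40,0,0],[55,0,0],[70,0,0],[85,0,0],[100,0,0],[115,0,0],[130,0,0],[145,0,0],[160,0,0],[170,0,0]],"delta_rot":[[0,0,0],[0,0,0],[0,0,0],[0,0,0],[0,0,0],[0,0,0],[0,0,0],[0,0,0],[0,0,0],[0,0,0],[0,0,0],[0,0,0]],"gripper":[-1,-1,-1,-1,-1,-1,-1,-1,-1,-1,-1,-1]}' 40
python3 -m jog '{"dp":[[8,0,0],[12,0,0],[12,0,0],[12,0,0],[12,0,-40],[-30,0,-80],[-75,0,-100],[-75,0,-100],[-75,0,-100]],"delta_rot":[[0,0,0],[0,0,0],[0,0,0],[0,0,0],[0,0,0],[0,0,0],[0,0,0],[0,0,0],[0,0,0]],"gripper":[-1,-1,-1,-1,-1,-1,-1,-1,-1]}' 40
python3 - <<'E'
from h import *
o=robot.get_obs();im=robot.camera("wrist");np.savez("w6.npz",p=o["position"],r=o["tool_rot"]);print(o["position"],R.from_quat(o["tool_rot"]).as_matrix()[:,0])
cv2.imwrite("pics/w6.png",im[:,:,::-1])
E
```

```text
time: 9.45
position: [0.4679, 0.0152, 0.1026]
tool_rot: [1.0, -0.021, -0.0, -0.0]
ft_force: [1.0, -0.1, -2.3]
grip_width: 0.0437
grip_force: 40.0
time: 10.65
position: [0.6398, 0.008, 0.1028]
tool_rot: [1.0, -0.021, 0.001, 0.0]
ft_force: [0.5, 0.2, -2.1]
grip_width: 0.044
grip_force: 40.0
time: 11.55
position: [0.5614, 0.0116, 0.2038]
tool_rot: [1.0, -0.021, 0.0, 0.0]
ft_force: [0.6, 0.1, -2.6]
grip_width: 0.0436
grip_force: 40.0
[0.56135625 0.01158096 0.20376958] [ 9.99152392e-01 -4.11565062e-02  8.00041423e-04]
```

View pics/w6.png

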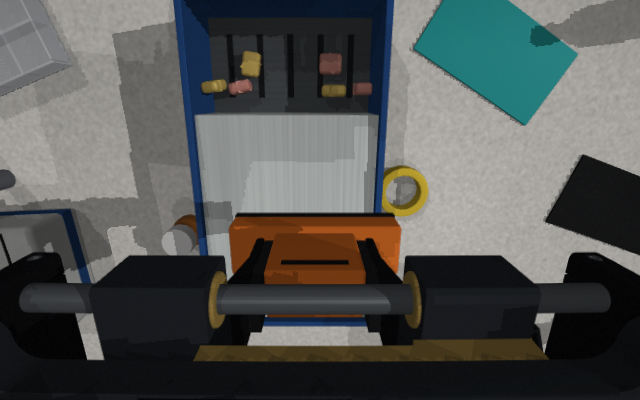

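All six chips (three yellow, three pink) lie on the trough floor and the plate is clear. Next, back to the pad.

```bash
python3 -m jog '{"dp":[[-39,358,0],[-39,358,0],[-39,358,0],[-39,358,0],[-39,358,0],[-39,358,0],[-39,358,0],[-39,358,0],[-39,358,0],[-39,358,0],[-39,358,0]],"delta_rot":[[0,0,0.36],[0,0,0.36],[0,0,0.36],[0,0,0.36],[0,0,0.36],[0,0,0.36],[0,0,0.36],[0,0,0.36],[0,0,0.36],[0,0,0.36],[0,0,0.36]],"gripper":[-1,-1,-1,-1,-1,-1,-1,-1,-1,-1,-1]}' 40
python3 -m jog '{"dp":[[0,0,50],[0,0,100],[0,0,140],[0,0,160],[0,0,165],[0,0,168],[0,0,168],[0,0,168]],"delta_rot":[[0,0,0],[0,0,0],[0,0,0],[0,0,0],[0,0,0],[0,0,0],[0,0,0],[0,0,0]],"gripper":[-1,-1,-1,-1,-1,-1,-1,-1]}' 40
```

```text
time: 12.7
position: [0.5095, -0.3428, 0.2019]
tool_rot: [0.98, -0.198, -0.001, -0.001]
ft_force: [-0.7, 0.2, -1.9]
grip_width: 0.0436
grip_force: 40.0
time: 13.5
position: [0.5103, -0.3454, 0.0363]
tool_rot: [0.98, -0.199, 0.001, 0.001]
ft_force: [0.4, -0.1, -1.8]
grip_width: 0.0438
grip_force: 40.0
```

```bash
python3 -m jog '{"dp":[[0,0,2],[0,0,2],[0,0,2],[0,0,2],[0,0,2],[0,0,2],[0,0,2],[0,0,-20],[0,0,-60],[0,0,-110],[0,0,-160],[0,0,-190]],"delta_rot":[[0,0,0],[0,0,0],[0,0,0],[0,0,0],[0,0,0],[0,0,0],[0,0,0],[0,0,0],[0,0,0],[0,0,0],[0,0,0],[0,0,0]],"gripper":[-1,-1,0.6,0.6,0.6,0.6,0.6,0.6,0.6,0.6,0.6,0.6]}' 40
python3 - <<'E'
from h import *
o=robot.get_obs();im=robot.camera("wrist");np.savez("w7.npz",p=o["position"],r=o["tool_rot"]);print(o["position"],o["tool_rot"])
cv2.imwrite("pics/w7.png",im[:,:,::-1])
E
```

```text
time: 14.7
position: [0.5104, -0.3459, 0.2288]
tool_rot: [0.98, -0.199, 0.003, 0.002]
ft_force: [0.3, -0.1, -0.0]
grip_width: 0.0696
grip_force: 0.0
[ 0.51035772 -0.34589224  0.22884057] [ 0.97995233 -0.19920961  0.00251897  0.00161783]
```

View pics/w7.png

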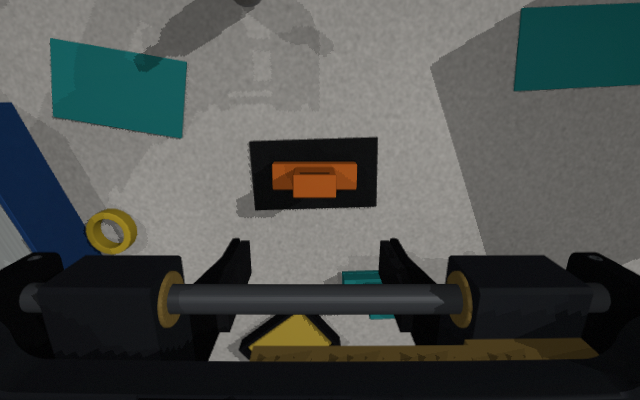

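The scraper stands upright and free near the middle of the pad at (273-357, 160-197). Next, the plunger.

```bash
python3 -m jog '{"dp":[[-204,-289,-30],[-204,-289,-30],[-204,-289,-30],[-204,-289,-30],[-204,-289,-30],[-204,-289,-30],[-204,-289,-30],[-204,-289,-30],[-204,-289,-30],[-204,-289,-30]],"delta_rot":[[0,0,0],[0,0,0],[0,0,0],[0,0,0],[0,0,0],[0,0,0],[0,0,0],[0,0,0],[0,0,0],[0,0,0]],"gripper":[-1,-1,-1,-1,-1,-1,-1,-1,-1,-1]}' 10
python3 -m jog '{"dp":[[-204,-289,0],[-204,-289,0],[-204,-289,0],[-204,-289,0],[-204,-289,0],[-204,-289,0],[-204,-289,0],[-204,-289,0],[-204,-289,0],[-204,-289,0],[-204,-289,0],[-204,-289,0]],"delta_rot":[[0,0,-0.75],[0,0,-0.75],[0,0,-0.75],[0,0,-0.75],[0,0,-0.75],[0,0,-0.75],[0,0,-0.75],[0,0,-0.75],[0,0,-0.75],[0,0,-0.75],[0,0,-0.75],[0,0,-0.75]],"gripper":[-1,-1,-1,-1,-1,-1,-1,-1,-1,-1,-1,-1]}' 10
cat > pl.py <<'E'
from h import *
np.set_printoptions(precision=4,suppress=True)
o=robot.get_obs();im=robot.camera("wrist");c=cam("wrist",o)
V=cv2.cvtColor(im,cv2.COLOR_RGB2HSV);m=cv2.inRange(V,(50,120,30),(75,255,255))
k=max(cv2.findContours(m,0,2)[0],key=cv2.contourArea);(x,y),r=cv2.minEnclosingCircle(k)
print("px",x,y,r,cv2.contourArea(k)); W=px2w(c,[(x,y),(x+r,y),(x-r,y)],.104);print(W[0],"diam",np.linalg.norm(W[1]-W[2]))
T=R.from_quat(o["tool_rot"]).as_matrix();print(o["position"],"tool mm",T.T@(W[0]*[1,1,0]+[0,0,.1095]-o["position"])*1000)
print([(d["score"],d["rect"]) for d in robot.search_frame("plunger_top","wrist")])
E
python3 pl.py
```

```text
time: 15.75
position: [0.4349, 0.0001, 0.2545]
tool_rot: [0.98, -0.199, 0.0, 0.0]
ft_force: [0.3, -1.2, -0.1]
grip_width: 0.002
grip_force: 0.0
time: 16.95
position: [0.3601, 0.3451, 0.2546]
tool_rot: [0.985, 0.172, -0.0, 0.0]
ft_force: [-0.8, -0.4, -0.2]
grip_width: 0.0002
grip_force: 0.0
px 346.53692626953125 93.24160766601562 21.24848747253418 1272.0
[0.4516 0.3479 0.104 ] diam 0.03818560528502714
[0.3601 0.3451 0.2546] tool mm [ 87.0828  28.369  145.0523]
[(0.86, [325.8, 69.2, 369.2, 116.1])]
```

```bash
python3 -m jog '{"dp":[[45,14,20],[87,28,60],[87,28,100],[87,28,130],[87,28,140],[87,28,140],[87,28,150],[87,28,156],[87,28,158],[87,28,158],[87,28,158]],"delta_rot":[[0,0,0],[0,0,0],[0,0,0],[0,0,0],[0,0,0],[0,0,0],[0,0,0],[0,0,0],[0,0,0],[0,0,0],[0,0,0]],"gripper":[-1,-1,-1,-1,-1,-1,-1,-1,-1,-1,-1]}'
```

```text
time: 18.15
position: [0.4523, 0.3509, 0.0992]
tool_rot: [0.985, 0.174, 0.003, -0.001]
ft_force: [-0.3, -0.9, 7.9]
grip_width: 0.0003
grip_force: 3.8
```

```bash
python3 -m jog '{"dp":[[0,0,2],[0,0,4],[0,0,4],[0,0,4]],"delta_rot":[[0,0,0],[0,0,0],[0,0,0],[0,0,0]],"gripper":[-1,-1,-1,-1]}'
```

```text
time: 18.55
position: [0.4524, 0.351, 0.0975]
tool_rot: [0.985, 0.174, 0.003, -0.001]
ft_force: [-3.7, -2.3, 20.6]
grip_width: 0.0006
grip_force: 10.3
```

Force jumped to 20 N at z = 97.5 mm, which is the stop. Now retract and check.

```bash
python3 -m jog '{"dp":[[0,0,0],[0,0,-20],[0,0,-60],[0,0,-110],[-40,0,-150],[-90,0,-160],[-90,0,-160],[-90,0,-160],[-90,0,-160]],"delta_rot":[[0,0,0],[0,0,0],[0,0,0],[0,0,0],[0,0,0],[0,0,0],[0,0,0],[0,0,0],[0,0,0]],"gripper":[-1,-1,-1,-1,-1,-1,-1,-1,-1]}'
python3 pl.py; python3 - <<'E'
from h import *
a=cv2.imread("pics/top0.png")[:,:,::-1];b=robot.camera("top");c=cam("top")
for n in("jar","scraper","pad"): print(n,[(round(d["score"],2),[round(v) for v in d["rect"]]) for d in robot.search_frame(n,"top")])
V=cv2.cvtColor(b,cv2.COLOR_RGB2HSV);m=cv2.inRange(V,(3,150,80),(18,255,255));m[:,:350]=0;print("scraper px",np.argwhere(m).mean(0)[::-1],m.sum()/255)
E
```

```text
time: 19.45
position: [0.3672, 0.3199, 0.2533]
tool_rot: [0.985, 0.174, 0.002, -0.0]
ft_force: [0.8, 0.6, 0.3]
grip_width: 0.0008
grip_force: 0.0
px 318.4197082519531 91.62390899658203 21.126497268676758 1295.0
[0.4517 0.3474 0.104 ] diam 0.03777361660834833
[0.3672 0.3199 0.2533] tool mm [ 88.4435   3.0976 144.0355]
[(0.94, [296.9, 69.2, 341.4, 116.1])]
jar []
scraper [(0.73, [371, 248, 398, 268]), (0.69, [365, 197, 397, 216])]
pad [(0.91, [460, 184, 500, 226]), (0.73, [302, 126, 354, 173]), (0.64, [352, 186, 405, 228])]
scraper px [380.66573034 203.00842697] 356.0
```

The plunger is back up, the scraper is on the pad and the chips are in the trough.

```bash
python3 -c "
from rig import robot
print(robot.hand_in())"
```

```text
the job is handed in; nothing more can be done
None
```

The job is handed in (no verdict came back): all six chips are in the trough, the scraper stands upright near the middle of its black pad, and the plunger was pressed to its stop (20 N at 97.5 mm) and released, looking fully up afterwards.

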